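# Load the slide stainer's reagent rack in reverse order

## Robot

A 6-joint arm with a two-finger parallel gripper is mounted at the origin on the work surface. World frame = base frame: x ahead of the robot, y to its left, z up, the work surface at z = 0. Lengths are in m, angles in rad, forces in N, time in s.
With the tool pointing down it reaches from about 0.375 to 0.9 m from the base axis. Payload 3.1 kg.
Tool frame: the origin (TCP) lies midway between the tips of the shut fingers; the grasp point (between the pads) lies 19 mm behind it; z points along the fingers, y is the line along which they close (so a half turn about z gives the same grasp; the last joint's range is limited). The gripper opens to 85 mm and grips with 20 to 120 N. Pads are 22 mm wide; open, the fingers measure 114 mm over their backs; the gripper's body (76 mm by 85 mm) begins 54 mm behind the grasp point. The pads swing forward as they close: fully open they stand 13 mm farther back than shut.
Start: joints at [-1.31, 0.527, 1.433, -0, 1.181, -0.178], TCP at [0.266, -0.565, 0.231] pointing down, gripper open.
Joint ranges: [-3.08, 3.08], [-0.75, 2.2], [0.22, 2.44], [-1.43, 4.57], [0, 2.65], [-2.85, 2.85]. Speed limits (rad/s): [2.79, 2.79, 3.14, 3.14, 3.14, 3.14].

## Interface

Orientations are given as a unit quaternion [x, y, z, w].
In Python, from station import manip gives the robot as it stands.
- The arm moves only by the tool drive_tool, never from a script. Its argument "motion" is a list that holds one entry, the list of rows, each a list of 5 numbers: the finger opening in mm, from 0 to 85.4, then the shift along the tool's x, y, z in units of 30 mm (1.0 is 30 mm), then the turn about the tool's z in units of 8 degrees (1.0 is 8 degrees). In form: [[[fingers, x, y, z, yaw], ...]]. A call has 1 to 10 rows; each row is the pose to reach, as a shift and turn from the pose commanded when the call began, along the tool's axes at that moment; what a row does not reach only later rows make up. A row lasts 1/10 s, in which the tool goes at most 50 mm and 8.59 degrees, less where a joint would pass 70% of its speed; a pose out of reach is approached as far as the arm can. A call with a gripper value outside its range is refused whole. The fingers move at their own pace and stop on an object; "squeeze" is the grip in N (left out, the last holds). Time passes only in rows, so rows that repeat a pose let the fingers close. It gives the time, the measured TCP pose, the force, the opening and the grip force at its end, in the units of the state.
- manip.sense(): the state, without advancing time (a new reading comes with each control period).
- manip.snapshot(name): name is "scene" or "top" or "wrist"; returns the picture (384x512x3 uint8, red, green, blue); there is no depth.
- manip.camera_model(name): a dict with "fov_y" (degrees; the focal length in pixels is half the picture's height over the tangent of half this angle, whatever the lens; pixels are square), "cx", "cy" (the principal point, pixels), "origin" and "orientation" of the camera in the world. Camera axes: x right, y up, looking along -z (the intrinsics and any distortion apply to the point x, -y, -z); pixel columns grow to the right and rows downward; lengths in m; the calibration is good to about 2 mm. A picture is of the moment at which its call begins: read the wrist's pose just before it. camera_model takes no time and is no camera call; for the wrist camera it gives the pose at the moment of the call.
- manip.sign_off(): hands the job in; it is judged then, once.
The state is a dict: "t": time; "q": joint angles; "qd": joint speeds; "tau": joint torques, N m; "tcp_pos": TCP position; "tool_rot": TCP orientation; "force": force on the tool from outside, world axes, zero at the start; "ft_torque": the same for the moment, N m; "finger_gap": opening from 0.0 (shut) to 1.0 (fully open); "gripper_force": force on a finger pad.
Only numpy, scipy, OpenCV 4.12 (cv2) and the standard library are available. Lean on these libraries where they do the work, as an engineer would, in place of code of your own. Each camera call takes 0.05 s, during which the arm holds its last target. There are 200 camera calls.

## Task

Load the dark stainer rack with the four amber bottles from the white bench rack in reverse order, one bottle to a cup: counting from each rack's upright tab, the bottle nearest the tab of the white rack goes into the cup farthest from the tab of the dark rack, the second nearest into the second farthest, and so on. Set each bottle down upright on the floor of its cup without dropping or tipping it. Leave the petri dish and the slide box beside the racks where they are.

Things in the scene. Friction and masses are not known exactly. Their poses are not given: they have to be found in the camera images.
- bench_rack: White bench rack, holds the bottles at the start: fixed slab 70 x 262 mm with a row of 4 square cups on its y axis at y = -87, -29, 29, 87 mm, each 50 x 50 mm inside, floor 11 mm and rim 24 mm above the table. Upright tab (56 mm wide, top 58 mm up) at the +y end, y = 138 mm. Origin: underside, middle of the row; z up; yaw within 0.3 rad, so the tab is on the world +y side. 
- stainer_rack: Dark steel stainer rack, empty at the start: fixed slab 70 x 262 mm with a row of 4 square cups on its y axis at y = -87, -29, 29, 87 mm, each 50 x 50 mm inside, floor 11 mm and rim 24 mm above the table. Upright tab (56 mm wide, top 58 mm up) at the +y end, y = 138 mm. Origin: underside, middle of the row; z up; yaw within 0.3 rad, so the tab is on the world +y side. 
- dropper: Dropper bottle: round, 32 mm diameter up to 54 mm height, then a narrow cap and a thin pointed cone nozzle, 82 mm high in all. Amber glass body with a paper band and a black cap; loose, upright, 50 to 140 g; origin at the centre of its underside, z up. 
- jar: Short jar: round, body 32 mm diameter and 44 mm high, under a wide flat lid of 36 mm diameter, 16 mm thick; 60 mm high in all, so it shows as a big black disc from above. Amber glass body with a paper band and a black cap; loose, upright, 50 to 140 g; origin at the centre of its underside, z up. 
- tall: Tall slim round bottle: 28 mm diameter up to 70 mm height, small flat cap of 18 mm diameter, 86 mm high in all. Amber glass body with a paper band and a black cap; loose, upright, 50 to 140 g; origin at the centre of its underside, z up. 
- square: Square bottle: 32 x 32 mm body 60 mm high, round flat cap of 24 mm diameter, 74 mm high in all. Its flat sides lie along its x and y axes, at the start within 0.15 rad of the rack's. Amber glass body with a paper band and a black cap; loose, upright, 50 to 140 g; origin at the centre of its underside, z up. 
- seat_dropper: White, one of four identical shallow square cups of the white bench rack, 56 x 56 mm outside, 50 x 50 mm inside, wall 16 mm high with its floor 3 mm above its origin; fixed to the rack. It is the cup in which the dropper bottle stands at the start. Origin: centre of its underside; x, y axes parallel to the bench rack's; z up.
- seat_jar: White, one of four identical shallow square cups of the white bench rack, 56 x 56 mm outside, 50 x 50 mm inside, wall 16 mm high with its floor 3 mm above its origin; fixed to the rack. It is the cup in which the short jar stands at the start. Origin: centre of its underside; x, y axes parallel to the bench rack's; z up.
- seat_tall: White, one of four identical shallow square cups of the white bench rack, 56 x 56 mm outside, 50 x 50 mm inside, wall 16 mm high with its floor 3 mm above its origin; fixed to the rack. It is the cup in which the tall slim bottle stands at the start. Origin: centre of its underside; x, y axes parallel to the bench rack's; z up.
- seat_square: White, one of four identical shallow square cups of the white bench rack, 56 x 56 mm outside, 50 x 50 mm inside, wall 16 mm high with its floor 3 mm above its origin; fixed to the rack. It is the cup in which the square bottle stands at the start. Origin: centre of its underside; x, y axes parallel to the bench rack's; z up.
- petri_dish: Clear closed petri dish, 63 mm diameter, 15 mm high, loose, about 115 mm beyond the bench rack's row (+x side). A bystander: leave it. Origin: centre of its underside.
- slide_box: Grey slide box, 36 x 85 x 24 mm, loose, about 115 mm beyond the stainer rack's row (+x side). A bystander: leave it. Origin: centre of its underside.

How it is judged:
At the end, for the whole second after the job is handed in: Each bottle is upright (0.1 rad), at rest, on a cup floor of the stainer rack (underside within 4 mm of it, within 13 mm of the cup's centre along each rack axis), in reversed order: start cup at y in the bench rack, end cup at -y in the stainer rack (x of dropper in the frame of stainer_rack between -0.013 and 0.013 m and z of dropper in the frame of stainer_rack between 0.007 and 0.015 m and angle between each of dropper, jar, tall, square's own z axis and vertical below 0.1 rad and linear speed of each of dropper, jar, tall, square below 0.02 m/s and angular speed of each of dropper, jar, tall, square below 0.3 rad/s and ((y of seat_dropper in the frame of bench_rack between -0.107 and -0.067 m and y of dropper in the frame of stainer_rack between 0.074 and 0.1 m) or (y of seat_dropper in the frame of bench_rack between -0.049 and -0.009 m and y of dropper in the frame of stainer_rack between 0.016 and 0.042 m) or (y of seat_dropper in the frame of bench_rack between 0.009 and 0.049 m and y of dropper in the frame of stainer_rack between -0.042 and -0.016 m) or (y of seat_dropper in the frame of bench_rack between 0.067 and 0.107 m and y of dropper in the frame of stainer_rack between -0.1 and -0.074 m)) and x of jar in the frame of stainer_rack between -0.013 and 0.013 m and z of jar in the frame of stainer_rack between 0.007 and 0.015 m and ((y of seat_jar in the frame of bench_rack between -0.107 and -0.067 m and y of jar in the frame of stainer_rack between 0.074 and 0.1 m) or (y of seat_jar in the frame of bench_rack between -0.049 and -0.009 m and y of jar in the frame of stainer_rack between 0.016 and 0.042 m) or (y of seat_jar in the frame of bench_rack between 0.009 and 0.049 m and y of jar in the frame of stainer_rack between -0.042 and -0.016 m) or (y of seat_jar in the frame of bench_rack between 0.067 and 0.107 m and y of jar in the frame of stainer_rack between -0.1 and -0.074 m)) and x of tall in the frame of stainer_rack between -0.013 and 0.013 m and z of tall in the frame of stainer_rack between 0.007 and 0.015 m and ((y of seat_tall in the frame of bench_rack between -0.107 and -0.067 m and y of tall in the frame of stainer_rack between 0.074 and 0.1 m) or (y of seat_tall in the frame of bench_rack between -0.049 and -0.009 m and y of tall in the frame of stainer_rack between 0.016 and 0.042 m) or (y of seat_tall in the frame of bench_rack between 0.009 and 0.049 m and y of tall in the frame of stainer_rack between -0.042 and -0.016 m) or (y of seat_tall in the frame of bench_rack between 0.067 and 0.107 m and y of tall in the frame of stainer_rack between -0.1 and -0.074 m)) and x of square in the frame of stainer_rack between -0.013 and 0.013 m and z of square in the frame of stainer_rack between 0.007 and 0.015 m and ((y of seat_square in the frame of bench_rack between -0.107 and -0.067 m and y of square in the frame of stainer_rack between 0.074 and 0.1 m) or (y of seat_square in the frame of bench_rack between -0.049 and -0.009 m and y of square in the frame of stainer_rack between 0.016 and 0.042 m) or (y of seat_square in the frame of bench_rack between 0.009 and 0.049 m and y of square in the frame of stainer_rack between -0.042 and -0.016 m) or (y of seat_square in the frame of bench_rack between 0.067 and 0.107 m and y of square in the frame of stainer_rack between -0.1 and -0.074 m))); the robot touches nothing.
It fails at once if a bottle is tipped by more than 40 degrees (angle between any of dropper, jar, tall, square's own z axis and vertical above 0.7 rad).
It fails at once if a bottle falls out of the fingers (faster than 0.6 m/s, a drop of about 2 cm) ((linear speed of dropper above 0.6 m/s and contact force between dropper and the fingers below 0.05 N) or (linear speed of jar above 0.6 m/s and contact force between jar and the fingers below 0.05 N) or (linear speed of tall above 0.6 m/s and contact force between tall and the fingers below 0.05 N) or (linear speed of square above 0.6 m/s and contact force between square and the fingers below 0.05 N)).
It fails at once if the petri dish is pushed more than 25 mm (distance of petri_dish from where it was at the start of the episode above 0.025 m).
It fails at once if the slide box is pushed more than 25 mm (distance of slide_box from where it was at the start of the episode above 0.025 m).
It also fails if it takes over 104 s, if anything falls off the work surface, if the arm or the gripper's body presses on something with over 40 N, if the wrist force passes 120 N, or if a joint passes its speed limit or range.

## Working session

There is one attempt and no reset: what is moved stays moved. The work goes in short steps, Python scripts to look and compute and a tool call to move; the robot and the scene stay as the last step left them, time stands still between calls to the robot, and variables do not carry over. Pictures are saved under pics/ and viewed, at most 14 in all, crops included, and the job is handed in when it is done.

Besides the shell and the picture viewer there is one more tool, called after "Call:" by a JSON object that holds its "method" and its "body", one argument or row to a line. drive_tool: Moves the arm, as the interface text tells. Its arguments: {"type":"object","properties":{"motion":{"type":"array","items":{"type":"array","items":{"type":"array","items":{"type":"number"}}}},"squeeze":{"type":"number"}},"required":["motion"]}

```bash
ls; mkdir -p pics
python3 - <<'E'
from station import manip
import cv2
for n in ("scene","top"):
    im=manip.snapshot(n); cv2.imwrite(f"pics/{n}0.png",im[:,:,::-1]); print(n,manip.camera_model(n))
print(manip.sense())
E
```

```text
pics
scene {'fov_y': 47.800232414439975, 'cx': 247.246693194893, 'cy': 188.76372924068332, 'origin': array([1.14026537, 0.35192171, 0.57209933]), 'orientation': array([0.20502587, 0.38061266, 0.78112888, 0.45048425])}
top {'fov_y': 57.90100734130673, 'cx': 252.96463004547488, 'cy': 190.59449484593978, 'origin': array([ 0.48720247, -0.0101041 ,  0.76194669]), 'orientation': array([-0.05773512,  0.05257789,  0.71234247, -0.69747431])}
{'t': 0.1, 'q': array([-1.30953088e+00,  5.28374546e-01,  1.43378576e+00, -6.34471302e-07,
        1.18143099e+00, -1.78501546e-01]), 'qd': array([-2.12455681e-04, -1.81270711e-03, -7.05699777e-04,  5.38946172e-04,
       -1.29978002e-03, -7.96246417e-05]), 'tau': array([-5.46087867e-04, -4.43305707e+01, -1.78585696e+01, -2.73449878e-04,
        3.86917251e-03,  3.76850124e-06]), 'tcp_pos': array([ 0.26593331, -0.56487377,  0.23042698]), 'tool_rot': array([ 9.75922353e-01,  2.18115937e-01, -4.16350420e-05, -9.98450207e-04]), 'force': array([-0.14663605, -0.46723781,  0.01291909]), 'ft_torque': array([ 0.00302055, -0.03791883,  0.06573367]), 'gripper_force': 0.0, 'finger_gap': 0.9974621855418924}
```

View pics/top0.png

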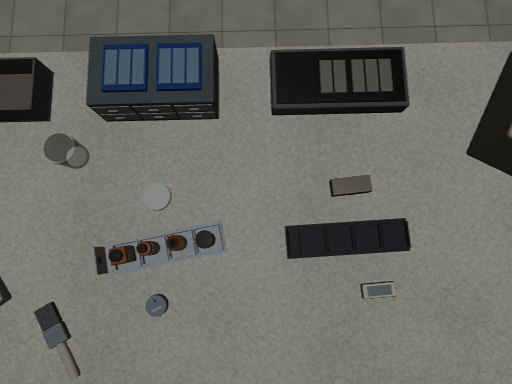

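View pics/scene0.png

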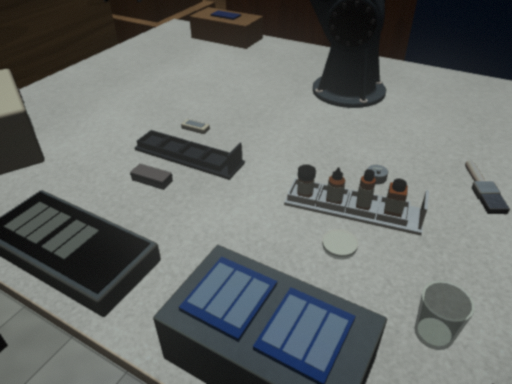

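The top view shows the white rack at left, with its tab near (102,260). From the tab the bottles run square (118,256), tall (145,248), dropper (176,242) and jar (205,239). The dark rack is centred near (347,239). The scene view agrees with this order.

```bash
cat > h.py <<'E'
import numpy as np, cv2
from scipy.spatial.transform import Rotation as R
from station import manip
def ray(m,u,v):
    f=192/np.tan(np.radians(m["fov_y"])/2)
    d=np.stack([(np.asarray(u,float)-m["cx"])/f,-(np.asarray(v,float)-m["cy"])/f,-np.ones(np.shape(u))],-1)
    return np.array(m["origin"]),R.from_quat(m["orientation"]).apply(d)
def plane(m,u,v,z):
    o,d=ray(m,u,v); return o+d*((z-o[2])/d[...,2])[...,None]
def proj(m,P):
    f=192/np.tan(np.radians(m["fov_y"])/2)
    c=R.from_quat(m["orientation"]).inv().apply(np.atleast_2d(P)-m["origin"])
    return np.stack([m["cx"]-f*c[:,0]/c[:,2],m["cy"]+f*c[:,1]/c[:,2]],-1)
def state(s=None):
    s=s or manip.sense(); M=R.from_quat(s["tool_rot"]).as_matrix()
    print("t",round(s["t"],2),"tcp",s["tcp_pos"].round(4),"xaxis",M[:,0].round(3),"yaxis",M[:,1].round(3),"z",M[:,2].round(3),"gap",round(s["finger_gap"],3),"F",s["force"].round(1),"g",round(s["gripper_force"],1),"q",s["q"].round(2)); return s["tcp_pos"],M
E
python3 - <<'E'
from h import *
m=manip.camera_model("top"); im=cv2.imread("pics/top0.png")
print(plane(m,np.array([103,118,145,176,205,222,290,347,408]),np.array([260,255,248,242,239,237,240,239,236]),0.04).round(3))
g=cv2.cvtColor(im,cv2.COLOR_BGR2GRAY)
roi=np.zeros_like(g);roi[205:270,270:425]=1
k=((g<60)&(roi>0)).astype(np.uint8)
c=max(cv2.findContours(k,0,2)[0],key=cv2.contourArea);b=cv2.boxPoints(cv2.minAreaRect(c));print(b.round(1),plane(m,b[:,0],b[:,1],0.024).round(4))
a=cv2.resize(im[205:285,85:245],None,fx=5,fy=5,interpolation=2);cv2.imwrite("pics/cb.png",a)
state(); w=manip.camera_model("wrist");print(w)
E
```

```text
[[ 0.464  0.304  0.04 ]
 [ 0.473  0.274  0.04 ]
 [ 0.486  0.219  0.04 ]
 [ 0.497  0.155  0.04 ]
 [ 0.502  0.095  0.04 ]
 [ 0.505  0.06   0.04 ]
 [ 0.496 -0.08   0.04 ]
 [ 0.496 -0.197  0.04 ]
 [ 0.5   -0.323  0.04 ]]
[[284.7 225.7]
 [408.2 217.5]
 [410.3 250. ]
 [286.9 258.2]] [[ 0.5268 -0.0716  0.024 ]
 [ 0.5387 -0.3334  0.024 ]
 [ 0.4708 -0.3318  0.024 ]
 [ 0.4591 -0.0737  0.024 ]]
t 0.1 tcp [ 0.2659 -0.5649  0.2304] xaxis [0.905 0.426 0.   ] yaxis [ 0.426 -0.905 -0.002] z [-0.001  0.002 -1.   ] gap 0.997 F [-0.1 -0.5  0. ] g 0.0 q [-1.31  0.53  1.43 -0.    1.18 -0.18]
{'fov_y': 62.99647564047796, 'cx': 258.17663157574736, 'cy': 197.03976204381934, 'origin': array([ 0.33872736, -0.53104226,  0.37362098]), 'orientation': array([-0.13417319,  0.08588622, -0.52882492,  0.8336458 ])}
```

View pics/cb.png

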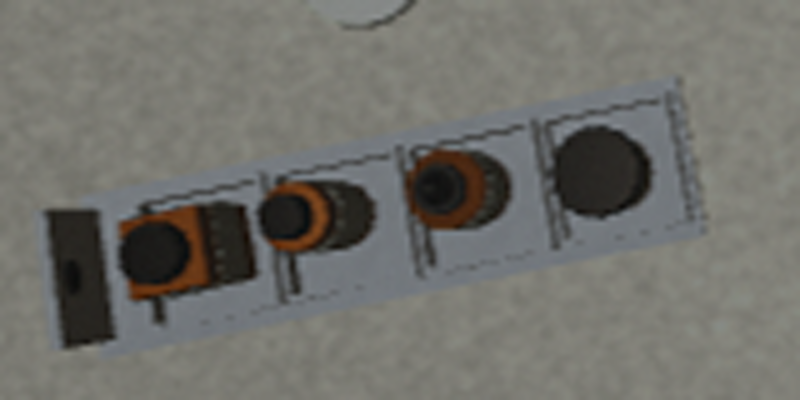

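Call:
{"method": "drive_tool", "body": {
  "motion": [
    [[85,11.1,-5.3,0,-8.4],[85,11.1,-5.3,0,-8.4],[85,11.1,-5.3,0,-8.4],[85,11.1,-5.3,0,-8.4],[85,11.1,-5.3,0,-8.4],[85,11.1,-5.3,0,-8.4],[85,11.1,-5.3,0,-8.4],[85,11.1,-5.3,0,-8.4],[85,11.1,-5.3,0,-8.4],[85,11.1,-5.3,0,-8.4]]
  ],
  "squeeze": 30
}}

```text
t: 1.1
tcp_pos: [0.4995, -0.2797, 0.231]
tool_rot: [0.692, 0.722, -0.0, -0.0]
force: [-0.4, 0.7, -0.1]
finger_gap: 0.994
gripper_force: 0.0
```

Run:
```python
from h import *
state()
m=manip.camera_model("wrist");im=manip.snapshot("wrist");cv2.imwrite("pics/w1.png",im[:,:,::-1]);np.save("w1.npy",m,allow_pickle=True)
print(m)
```

```text
t 1.1 tcp [ 0.4995 -0.2797  0.231 ] xaxis [-0.041  0.999 -0.   ] yaxis [ 0.999  0.041 -0.001] z [-0.001 -0.    -1.   ] gap 0.994 F [-0.4  0.7 -0.1] g 0.0 q [-0.71  0.46  1.57 -0.    1.12 -0.75]
{'fov_y': 62.99647564047796, 'cx': 258.17663157574736, 'cy': 197.03976204381934, 'origin': array([ 0.49575413, -0.1991156 ,  0.37413681]), 'orientation': array([-0.15984863, -0.00308869,  0.02046302,  0.98692459])}
```

View pics/w1.png

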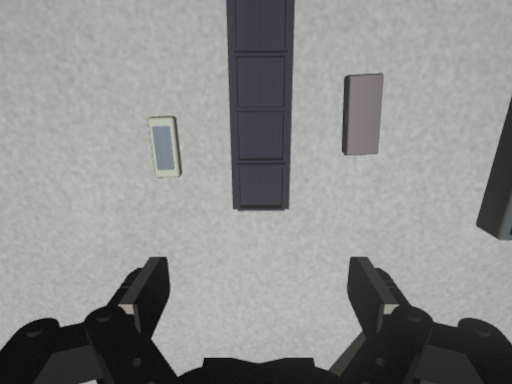

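The wrist view shows the dark rack running vertically. Its end (-y) is at (260,209) and the cup dividers cross at rows ~161, 108 and 51. The slide box is to the right at (362,115).

Run:
```python
from h import *
m=np.load("w1.npy",allow_pickle=True).item();g=cv2.imread("pics/w1.png",0)
print(proj(m,[[.49,-.33,.0]]))
k=(g<75).astype(np.uint8);k[:,:200]=0;k[:,320:]=0;k[235:]=0
L=[];Rr=[]
for v in range(10,195,5):
    u=np.where(k[v])[0];L.append((u[0]-.5,v));Rr.append((u[-1]+.5,v))
L=np.array(L);Rr=np.array(Rr)
for z in (.008,.024):
    a=plane(m,L[:,0],L[:,1],z);b=plane(m,Rr[:,0],Rr[:,1],z)
    fa=np.polyfit(a[:,1],a[:,0],1);fb=np.polyfit(b[:,1],b[:,0],1)
    print(z,fa,fb,"x at -.2",np.polyval(fa,-.2),np.polyval(fb,-.2))
v=np.where(k[:,260])[0][-1]+.5;print("end",v,plane(m,np.array([260]),np.array([v]),0),plane(m,np.array([260]),np.array([v]),0.008))
p=g[:215,255:268].mean(1);print([(i,int(p[i])) for i in range(215)])
```

```text
[[249.47889121 201.59932664]]
0.008 [-0.04648752  0.45424455] [-0.04431604  0.52307707] x at -.2 0.46354205491467626 0.5319402810953585
0.024 [-0.04648752  0.455654  ] [-0.04431604  0.52149747] x at -.2 0.4649515036140223 0.5303606767502324
end 209.5 [[ 0.50375358 -0.34010717  0.        ]] [[ 0.50358253 -0.33709241  0.008     ]]
[(0, 61), (1, 61), (2, 61), (3, 61), (4, 61), (5, 61), (6, 62), (7, 62), (8, 62), (9, 62), (10, 62), (11, 62), (12, 62), (13, 62), (14, 62), (15, 62), (16, 62), (17, 62), (18, 62), (19, 62), (20, 62), (21, 62), (22, 62), (23, 62), (24, 63), (25, 62), (26, 62), (27, 62), (28, 62), (29, 63), (30, 62), (31, 63), (32, 62), (33, 62), (34, 63), (35, 62), (36, 63), (37, 63), (38, 63), (39, 63), (40, 63), (41, 63), (42, 63), (43, 62), (44, 62), (45, 63), (46, 63), (47, 62), (48, 62), (49, 62), (50, 54), (51, 40), (52, 47), (53, 59), (54, 62), (55, 60), (56, 48), (57, 52), (58, 63), (59, 63), (60, 64), (61, 63), (62, 63), (63, 63), (64, 63), (65, 63), (66, 63), (67, 64), (68, 64), (69, 63), (70, 63), (71, 63), (72, 64), (73, 63), (74, 63), (75, 64), (76, 63), (77, 63)
[... 791 characters left out ...]
), (152, 64), (153, 64), (154, 64), (155, 64), (156, 64), (157, 58), (158, 45), (159, 41), (160, 54), (161, 63), (162, 58), (163, 46), (164, 48), (165, 60), (166, 64), (167, 64), (168, 65), (169, 65), (170, 65), (171, 65), (172, 65), (173, 65), (174, 65), (175, 66), (176, 65), (177, 66), (178, 65), (179, 66), (180, 66), (181, 66), (182, 66), (183, 66), (184, 66), (185, 66), (186, 66), (187, 66), (188, 66), (189, 67), (190, 67), (191, 67), (192, 67), (193, 67), (194, 67), (195, 67), (196, 67), (197, 67), (198, 67), (199, 68), (200, 67), (201, 67), (202, 67), (203, 68), (204, 61), (205, 48), (206, 46), (207, 46), (208, 57), (209, 69), (210, 116), (211, 163), (212, 176), (213, 177), (214, 178)]
```

Run:
```python
from h import *
m=np.load("w1.npy",allow_pickle=True).item()
v=np.array([161.2,109,53.9]);p=plane(m,np.array([261.,261,261]),v,.024);print(p)
yaw=.0454;c=.4977
y=p[:,1]-np.array([-.058,0,.058]);print("rack y0",y)
y0=y.mean();u=np.array([-np.sin(yaw),np.cos(yaw)])
o=np.array([.4885-.0454*y0,y0]);print(o,[ (o+u*s).round(4) for s in (-.087,-.029,.029,.087)])
```

```text
[[ 0.501845   -0.27254874  0.024     ]
 [ 0.49932111 -0.21552867  0.024     ]
 [ 0.49692045 -0.16129255  0.024     ]]
rack y0 [-0.21454874 -0.21552867 -0.21929255]
[ 0.49832713 -0.21645665] [array([ 0.5023, -0.3034]), array([ 0.4996, -0.2454]), array([ 0.497 , -0.1875]), array([ 0.4944, -0.1295])]
```

```bash
cat >> h.py <<'E'
K=0.0
def und(m,u,v,k=None):
    k=K if k is None else k
    f=192/np.tan(np.radians(m["fov_y"])/2); a=np.array([u,v],float).T.reshape(-1,1,2)
    C=np.array([[f,0,m["cx"]],[0,f,m["cy"]],[0,0,1]])
    return cv2.undistortPoints(a,C,np.array([k,0,0,0.]),P=C).reshape(-1,2).T
E
python3 - <<'E'
from h import *
from scipy.optimize import least_squares
m=np.load("w1.npy",allow_pickle=True).item();g=cv2.imread("pics/w1.png",0)
k=(g<75).astype(np.uint8);k[:,:200]=0;k[:,320:]=0;k[235:]=0
vs=np.arange(10,195,5);L=np.array([(np.where(k[v])[0][0]-.5) for v in vs]);Rr=np.array([(np.where(k[v])[0][-1]+.5) for v in vs])
def F(p,full=False):
    kk,x0,y0,yaw=p
    def loc(u,v,z):
        q=plane(m,*und(m,u,v,kk),z)[:,:2]-[x0,y0]; c,s=np.cos(yaw),np.sin(yaw)
        return q@np.array([[c,-s],[s,c]])
    a=loc(L,vs,.008)[:,0]+.035;b=loc(Rr,vs,.008)[:,0]-.035
    d=loc([262,262,261],[161.2,109,53.9],.024)[:,1]-[-.058,0,.058]
    e=loc([260],[209.5],.004)[:,1]+.131
    if full: print("d",d,"e",e,"ab",a[::8],b[::8])
    return np.r_[a/3,b/3,d,e]
r=least_squares(F,[-.1,.498,-.21,.045],x_scale=[.1,.01,.01,.01]);print(r.x);F(r.x,1)
E
```

```text
[-0.19765069  0.49837222 -0.21232406  0.04411445]
d [-0.00221345 -0.00174837 -0.00064638] e [0.00460821] ab [-0.00202373 -0.00122369  0.00034832  0.00055153  0.00053864] [ 0.00221992  0.0011871   0.00057294 -0.0009123  -0.00101792]
```

Run:
```python
import cv2
im=cv2.imread("pics/w1.png")[95:225,200:320];im=cv2.convertScaleAbs(im,alpha=1.8)
cv2.imwrite("pics/w1c.png",cv2.resize(im,None,fx=4.5,fy=4.5,interpolation=0))
```

```text
(no output)
```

View pics/w1c.png

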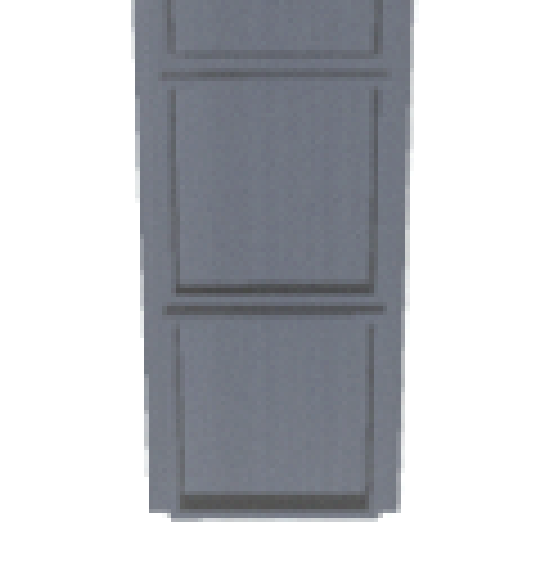

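```bash
cat > fit.py <<'E'
from h import *
from scipy.optimize import least_squares
m=np.load("w1.npy",allow_pickle=True).item();g=cv2.imread("pics/w1.png",0)
k=(g<75).astype(np.uint8);k[:,:200]=0;k[:,320:]=0;k[235:]=0
vs=np.arange(10,195,5);L=np.array([(np.where(k[v])[0][0]-.5) for v in vs]);Rr=np.array([(np.where(k[v])[0][-1]+.5) for v in vs])
def F(p,full=False):
    kk,x0,y0,yaw=p
    def loc(u,v,z):
        q=plane(m,*und(m,u,v,kk),z)[:,:2]-[x0,y0]; c,s=np.cos(yaw),np.sin(yaw)
        return q@np.array([[c,-s],[s,c]])
    a=loc(L,vs,.008)[:,0]+.035;b=loc(Rr,vs,.008)[:,0]-.035
    d=loc([262,262,261],[163.5,111,51.3],.024)[:,1]-[-.058,0,.058]
    e=loc([260],[209.8],.024)[:,1]+.116
    if full: print("d",d,"e",e,"ab",a[::8],b[::8])
    return np.r_[a/3,b/3,d,e]
r=least_squares(F,[-.1,.498,-.21,.045],x_scale=[.1,.01,.01,.01]);print(r.x);F(r.x,1)
x0,y0,w=r.x[1:]
for s in (-.087,-.029,.029,.087): print(s,x0-np.sin(w)*s,y0+np.cos(w)*s)
E
python3 fit.py
```

```text
[-0.03955488  0.49850198 -0.21646718  0.04507409]
d [-0.00081682 -0.00091309  0.00080633] e [0.00092358] ab [2.22608964e-04 9.68047662e-05 1.03200532e-03 8.42300863e-04
 5.97115372e-04] [-6.70602035e-05 -1.04690732e-04 -9.60984313e-05 -1.19166860e-03
 -1.12747327e-03]
-0.087 0.5024220938624542 -0.303378815163907
-0.029 0.4998086816044691 -0.24543772373157538
0.029 0.49719526934648406 -0.18749663229924377
0.087 0.494581857088499 -0.12955554086691212
```

Call:
{"method": "drive_tool", "body": {
  "motion": [
    [[85,8.7,0.7,0,-0.9],[85,8.7,0.7,0,-0.9],[85,8.7,0.7,0,-0.9],[85,8.7,0.7,0,-0.9],[85,8.7,0.7,0,-0.9],[85,8.7,0.7,0,-0.9],[85,8.7,0.7,0,-0.9],[85,8.7,0.7,0,-0.9]]
  ]
}}

```text
t: 1.95
tcp_pos: [0.5101, -0.02, 0.2314]
tool_rot: [0.646, 0.763, -0.0, 0.001]
force: [0.6, 0.0, 1.1]
finger_gap: 0.992
gripper_force: 0.0
```

Run:
```python
from h import *
state()
m=manip.camera_model("wrist");im=manip.snapshot("wrist");cv2.imwrite("pics/w2.png",im[:,:,::-1]);np.save("w2.npy",m,allow_pickle=True)
cv2.imwrite("pics/w2c.png",cv2.resize(im[0:230,140:390,::-1],None,fx=2.6,fy=2.6,interpolation=0))
```

```text
t 1.95 tcp [ 0.5101 -0.02    0.2314] xaxis [-0.165  0.986 -0.001] yaxis [0.986 0.165 0.   ] z [ 0.001 -0.001 -1.   ] gap 0.992 F [0.6 0.  1.1] g 0.0 q [-0.26  0.37  1.72 -0.    1.05 -0.42]
```

View pics/w2c.png

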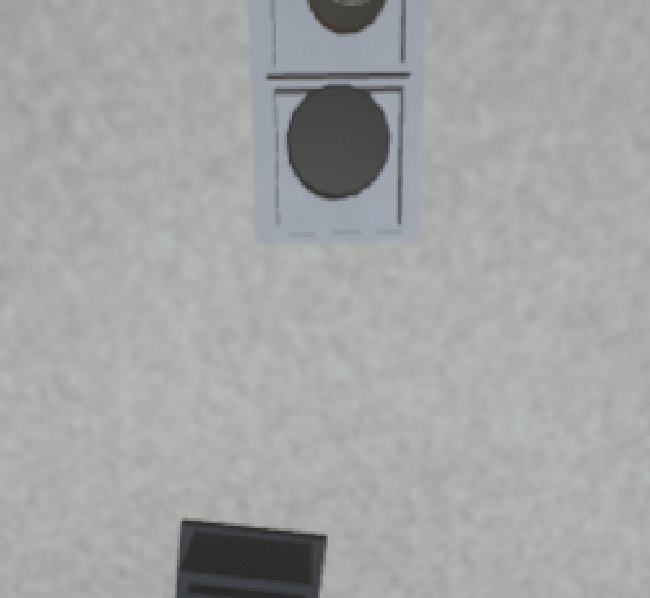

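Call:
{"method": "drive_tool", "body": {
  "motion": [
    [[85,4.6,0.0,0,0],[85,4.6,0,0,0],[85,4.6,0,0,0],[85,4.6,0,0,0],[85,4.6,0,0,0]]
  ]
}}

```text
t: 2.5
tcp_pos: [0.4874, 0.1167, 0.2313]
tool_rot: [0.646, 0.764, -0.0, 0.0]
force: [-0.1, -0.8, -0.6]
finger_gap: 0.993
gripper_force: 0.0
```

Run:
```python
from h import *
state()
m=manip.camera_model("wrist");im=manip.snapshot("wrist");cv2.imwrite("pics/w3.png",im[:,:,::-1]);np.save("w3.npy",m,allow_pickle=True)
cv2.imwrite("pics/w3c.png",cv2.resize(im[0:230,170:390,::-1],None,fx=2.6,fy=2.6,interpolation=0))
```

```text
t 2.5 tcp [0.4874 0.1167 0.2313] xaxis [-0.166  0.986 -0.001] yaxis [0.986 0.166 0.   ] z [ 0.001 -0.001 -1.   ] gap 0.993 F [-0.1 -0.8 -0.6] g 0.0 q [ 0.01  0.36  1.74 -0.    1.04 -0.15]
```

View pics/w3c.png

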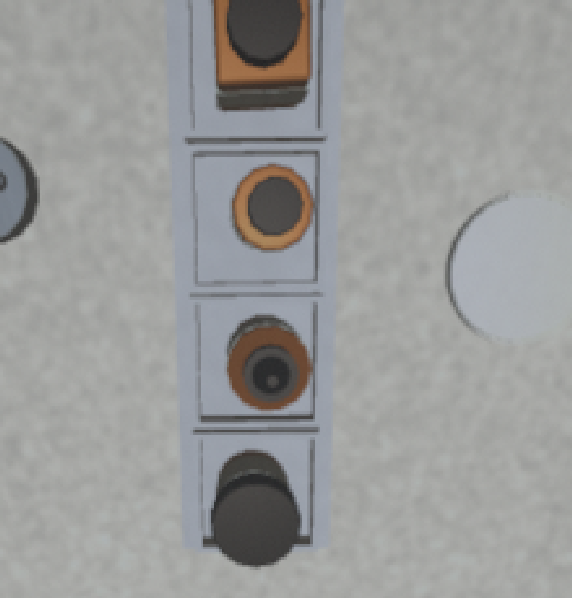

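The wrist view, with crop coordinates scaled back, puts the cap centres at square (271.5,10.8), tall (275.8,79.2), dropper shoulder (273.1,141.5) and jar lid (268.5,200). The petri dish is off to the right.

```bash
sed -i 's/^K=0.0/K=-0.04/' h.py
python3 - <<'E'
from h import *
m=np.load("w3.npy",allow_pickle=True).item()
B=dict(square=(271.5,10.8,.085),tall=(275.8,79.2,.097),dropper=(273.1,141.5,.065),tip=(274.6,146.2,.093),jar=(268.5,200,.071))
for n,(u,v,z) in B.items(): print(n,plane(m,*und(m,[u],[v]),z)[0].round(4))
p=plane(m,*und(m,[268.1,268.65],[38.5,209.6]),.008);d=p[0]-p[1];print("rack yaw",np.arctan2(-d[0],d[1]),p.round(4))
e=plane(m,*und(m,[170+217/2.6,170+309/2.6],[85/2.6,78/2.6]),.071);d=e[1]-e[0];print("square yaw",np.arctan2(d[1],d[0]),e.mean(0))
mt=manip.camera_model("top")
for n,u,v,z in [("square",116,255.4,.085),("tall",142,248,.097),("dropper",85+437/5,205+187/5,.083),("jar",205.4,239.4,.071)]: print("top",n,plane(mt,np.array([u]),np.array([v]),z)[0].round(4))
E
```

```text
square [0.4735 0.2622 0.085 ]
tall [0.4862 0.2097 0.097 ]
dropper [0.4956 0.1538 0.065 ]
tip [0.4957 0.1538 0.093 ]
jar [0.5013 0.0952 0.071 ]
rack yaw 0.18019466664267364 [[0.4747 0.253  0.008 ]
 [0.5096 0.0617 0.008 ]]
square yaw 0.23860377251831405 [0.47611126 0.24939424 0.071     ]
top square [0.4733 0.2599 0.085 ]
top tall [0.4864 0.2062 0.097 ]
top dropper [0.4959 0.152  0.083 ]
top jar [0.5006 0.0897 0.071 ]
```

```bash
cat > to.py <<'E'
import sys
from h import *
def to(x,y,z,yaw):
    s=manip.sense();p=s["tcp_pos"];M=R.from_quat(s["tool_rot"]).as_matrix()
    d=M.T@(np.array([x,y,z])-p)/.03; c=np.arctan2(M[1,0],M[0,0])-np.pi/2
    print("t",round(s["t"],2),"tcp",p.round(4),"gap mm",round(85.4*s["finger_gap"],1),"F",s["force"].round(1),"grip",round(s["gripper_force"],1),"| units xyz",d.round(2),"yaw",round(np.degrees(c-yaw)/8,2))
to(*map(float,sys.argv[1:5]))
E
python3 to.py .501 .094 .043 .18
```

```text
t 2.55 tcp [0.4876 0.1162 0.2313] gap mm 85.1 F [ 0.5 -0.1  0.6] grip 0.0 | units xyz [-0.8   0.31  6.28] yaw -0.1
```

Call:
{"method": "drive_tool", "body": {
  "motion": [
    [[85,-0.8,0.3,1,-0.1],[85,-0.8,0.3,2.5,-0.1],[85,-0.8,0.3,4,-0.1],[85,-0.8,0.3,5.4,-0.1],[85,-0.8,0.3,6.2,-0.1],[85,-0.8,0.3,6.25,-0.1],[50,-0.8,0.3,6.25,-0.1],[50,-0.8,0.3,6.25,-0.1],[40,-0.8,0.3,6.25,-0.1],[40,-0.8,0.3,6.25,-0.1]]
  ]
}}

```text
t: 3.55
tcp_pos: [0.5006, 0.0956, 0.0452]
tool_rot: [0.64, 0.768, 0.001, 0.001]
force: [0.0, 0.4, 0.1]
finger_gap: 0.468
gripper_force: 0.0
```

Run:
```python
from h import *
state()
im=manip.snapshot("wrist");cv2.imwrite("pics/w4.png",im[:,:,::-1])
```

```text
t 3.55 tcp [0.5006 0.0956 0.0452] xaxis [-0.18   0.984 -0.001] yaxis [0.984 0.18  0.003] z [ 0.003 -0.    -1.   ] gap 0.468 F [0.  0.4 0.1] g 0.0 q [-0.03  0.68  1.86 -0.    0.59 -0.21]
```

View pics/w4.png

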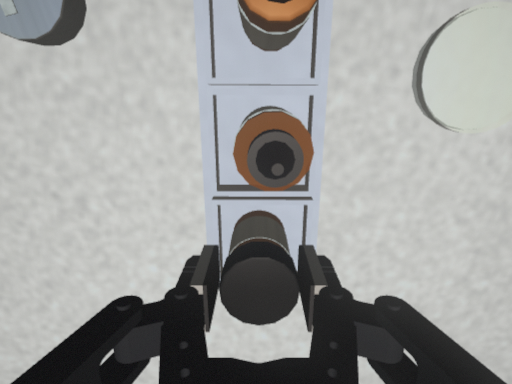

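The jar lid at (260,283) sits centred between the pads at columns 212 and 305, so I'll close and lift.

Call:
{"method": "drive_tool", "body": {
  "motion": [
    [[25,0,0,0,0],[25,0,0,0,0],[25,0,0,0,0],[25,0,0,0,0],[25,0,0,-0.3,0],[25,0,0,-1,0],[25,0,0,-2,0],[25,0,0,-3.3,0],[25,0,0,-3.3,0]]
  ],
  "squeeze": 40
}}

```text
t: 4.5
tcp_pos: [0.5028, 0.0959, 0.1475]
tool_rot: [0.64, 0.768, 0.003, 0.004]
force: [1.0, 0.0, -0.4]
finger_gap: 0.408
gripper_force: 40.1
```

```bash
python3 to.py .4946 -.1296 .145 .045
```

```text
t 4.5 tcp [0.5028 0.0959 0.1475] gap mm 34.8 F [ 1.   0.  -0.4] grip 40.1 | units xyz [-7.34 -1.63  0.08] yaw 0.98
```

Call:
{"method": "drive_tool", "body": {
  "motion": [
    [[25,-0.7,-0.2,0,0.1],[25,-1.8,-0.4,0,0.3],[25,-2.9,-0.6,0,0.4],[25,-4.0,-0.8,0,0.6],[25,-5.1,-1.1,0,0.7],[25,-6.2,-1.4,0,0.9],[25,-7,-1.6,0,1],[25,-7.3,-1.6,0,1],[25,-7.3,-1.6,0,1],[25,-7.3,-1.6,0,1]]
  ]
}}

```text
t: 5.5
tcp_pos: [0.4915, -0.1273, 0.1425]
tool_rot: [0.692, 0.722, 0.0, -0.001]
force: [-0.2, -0.8, -1.7]
finger_gap: 0.405
gripper_force: 40.1
```

```bash
python3 to.py .4946 -.1296 .045 .045;  python3 - <<'E'
from h import *
state()
im=manip.snapshot("wrist");cv2.imwrite("pics/w5.png",im[:,:,::-1])
E
```

```text
t 5.5 tcp [ 0.4915 -0.1273  0.1425] gap mm 34.6 F [-0.2 -0.8 -1.7] grip 40.1 | units xyz [-0.08  0.1   3.25] yaw -0.02
t 5.5 tcp [ 0.4915 -0.1273  0.1425] xaxis [-0.042  0.999  0.001] yaxis [ 0.999  0.042 -0.001] z [-0.001  0.001 -1.   ] gap 0.405 F [-0.2 -0.8 -1.7] g 40.1 q [-0.47  0.51  1.81  0.    0.83 -0.52]
```

View pics/w5.png

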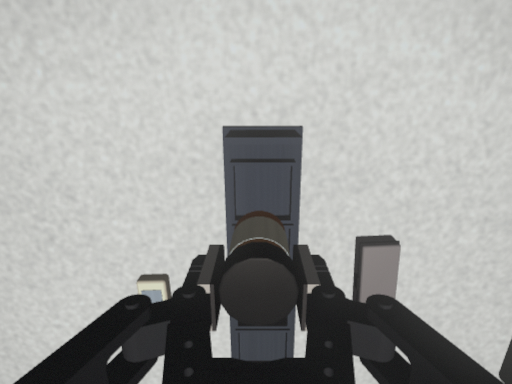

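The jar hangs upright over the dark rack. The tab-end cup shows at columns 234-291 and rows 163-216. I'll check its centre against the fit.

Run:
```python
from h import *
m=manip.camera_model("wrist")
print(proj(m,[[.4946,-.1296,.011],[.4946+.0011-.0,-.1296-.025,.011],[.4946-.0011,-.1296+.025,.024],[.4926,-.1006,.024],[.4972,-.1875-.029+.029,.011],[.4978,-.2165,.024]]).round(1))
g=cv2.imread("pics/w5.png",0);p=g[120:220,240:246].mean(1).round();print([(i+120,int(p[i])) for i in range(100) if p[i]<52])
```

```text
[[262.1 188.9]
 [262.  214.4]
 [262.4 165.2]
 [261.5 160.5]
 [262.  245.9]
 [261.3 279.2]]
[(159, 51), (160, 48), (161, 48), (216, 47), (217, 48), (218, 48), (219, 50)]
```

Call:
{"method": "drive_tool", "body": {
  "motion": [
    [[25,-0.1,0.1,0.5,0],[25,-0.1,0.1,1.3,0],[25,-0.1,0.1,2.1,0],[25,-0.1,0.1,2.7,0],[25,-0.1,0.1,3,0],[25,-0.1,0.1,3.1,0],[25,-0.1,0.1,3.15,0],[25,-0.1,0.1,3.2,0],[25,-0.1,0.1,3.2,0]]
  ]
}}

```text
t: 6.45
tcp_pos: [0.4955, -0.1313, 0.0474]
tool_rot: [0.692, 0.722, 0.0, 0.001]
force: [0.8, 0.6, -0.6]
finger_gap: 0.4
gripper_force: 40.1
```

```bash
python3 to.py .4946 -.1296 .045 .045
```

```text
t 6.45 tcp [ 0.4955 -0.1313  0.0474] gap mm 34.1 F [ 0.8  0.6 -0.6] grip 40.1 | units xyz [ 0.06 -0.03  0.08] yaw -0.02
```

Call:
{"method": "drive_tool", "body": {
  "motion": [
    [[25,0,0,0.05,0],[25,0,0,0.05,0],[25,0,0,0.1,0],[25,0,0,0.1,0]]
  ]
}}

```text
t: 6.85
tcp_pos: [0.4954, -0.1314, 0.0449]
tool_rot: [0.692, 0.722, 0.0, 0.001]
force: [-0.3, -0.3, 7.7]
finger_gap: 0.408
gripper_force: 40.8
```

```bash
python3 to.py .4946 -.1296 .045 .045
```

```text
t 6.85 tcp [ 0.4954 -0.1314  0.0449] gap mm 34.8 F [-0.3 -0.3  7.7] grip 40.8 | units xyz [ 0.06 -0.03 -0.  ] yaw -0.02
```

Contact at 7.7 N, so the jar is seated. I'll open and rise.

Call:
{"method": "drive_tool", "body": {
  "motion": [
    [[45,0,0,0,0],[60,0,0,0,0],[75,0,0,0,0],[85,0,0,0,0],[85,0,0,-0.5,0],[85,0,0,-2,0],[85,0,0,-3.5,0],[85,0,0,-5,0],[85,0,0,-5,0]]
  ]
}}

```text
t: 7.75
tcp_pos: [0.4988, -0.133, 0.1995]
tool_rot: [0.692, 0.722, 0.002, 0.006]
force: [0.3, -0.7, -0.5]
finger_gap: 0.995
gripper_force: 0.0
```

```bash
python3 to.py .4956 .153 .195 .18
```

```text
t 7.75 tcp [ 0.4988 -0.133   0.1995] gap mm 84.9 F [ 0.3 -0.7 -0.5] grip 0.0 | units xyz [9.53 0.29 0.09] yaw -0.99
```

Call:
{"method": "drive_tool", "body": {
  "motion": [
    [[85,1.5,0.1,0,-0.2],[85,3,0.1,0,-0.3],[85,4.5,0.2,0,-0.5],[85,6,0.3,0,-0.7],[85,7.5,0.3,0,-0.9],[85,9,0.3,0,-1],[85,9.5,0.3,0,-1],[85,9.5,0.3,0,-1],[85,9.5,0.3,0,-1],[85,9.5,0.3,0,-1]]
  ]
}}

```text
t: 8.75
tcp_pos: [0.4922, 0.1525, 0.1935]
tool_rot: [0.641, 0.768, -0.0, -0.0]
force: [-0.4, -0.1, 1.1]
finger_gap: 0.996
gripper_force: 0.0
```

```bash
python3 to.py .4956 .153 .037 .18
```

```text
t 8.75 tcp [0.4922 0.1525 0.1935] gap mm 85.1 F [-0.4 -0.1  1.1] grip 0.0 | units xyz [-0.    0.12  5.22] yaw -0.0
```

Call:
{"method": "drive_tool", "body": {
  "motion": [
    [[85,0,0.1,1.2,0],[85,0,0.1,2.6,0],[85,0,0.1,4,0],[85,0,0.1,4.8,0],[85,0,0.1,5.2,0],[85,0,0.1,5.2,0],[60,0,0.1,5.2,0],[45,0,0.1,5.2,0],[40,0,0.1,5.2,0],[40,0,0.1,5.2,0]]
  ]
}}

```text
t: 9.75
tcp_pos: [0.4958, 0.1546, 0.0389]
tool_rot: [0.64, 0.768, 0.001, 0.001]
force: [-0.9, 0.1, -0.2]
finger_gap: 0.467
gripper_force: 0.0
```

Call:
{"method": "drive_tool", "body": {
  "motion": [
    [[22,0,0,0,0],[22,0,0,0,0],[22,0,0,0,0],[22,0,0,0,0],[22,0,0,0,0]]
  ]
}}

```text
t: 10.25
tcp_pos: [0.4956, 0.1546, 0.0388]
tool_rot: [0.64, 0.768, 0.001, 0.001]
force: [-0.1, -0.3, 5.6]
finger_gap: 0.359
gripper_force: 39.3
```

```bash
python3 to.py .4972 -.1875 .037 .045
```

```text
t 10.25 tcp [0.4956 0.1546 0.0388] gap mm 30.7 F [-0.1 -0.3  5.6] grip 39.3 | units xyz [-11.22  -2.01   0.06] yaw 0.98
```

Call:
{"method": "drive_tool", "body": {
  "motion": [
    [[22,0,0,-0.3,0],[22,0,0,-1,0],[22,0,0,-2,0],[22,0,0,-3,0],[22,0,0,-3.5,0],[22,0,0,-3.5,0]]
  ]
}}

```text
t: 10.85
tcp_pos: [0.4967, 0.1547, 0.1455]
tool_rot: [0.64, 0.768, 0.002, 0.002]
force: [0.3, 0.4, -0.7]
finger_gap: 0.361
gripper_force: 39.7
```

Call:
{"method": "drive_tool", "body": {
  "motion": [
    [[22,-0.7,-0.1,0,0.1],[22,-2.1,-0.4,0,0.2],[22,-3.5,-0.6,0,0.3],[22,-4.9,-0.9,0,0.4],[22,-6.3,-1.1,0,0.6],[22,-7.7,-1.4,0,0.7],[22,-9.1,-1.6,0,0.8],[22,-10.3,-1.8,0,0.9],[22,-11,-2,0,1],[22,-11.2,-2,0,1]]
  ]
}}

```text
t: 11.85
tcp_pos: [0.4961, -0.1892, 0.1418]
tool_rot: [0.693, 0.721, -0.0, -0.0]
force: [-0.6, 0.6, -1.1]
finger_gap: 0.366
gripper_force: 39.7
```

Call:
{"method": "drive_tool", "body": {
  "motion": [
    [[22,0,0,0,0],[22,0,0,0,0],[22,0,0,0,0]]
  ]
}}

```text
t: 12.15
tcp_pos: [0.4964, -0.1852, 0.1425]
tool_rot: [0.691, 0.722, -0.0, -0.001]
force: [0.7, 0.6, -0.5]
finger_gap: 0.361
gripper_force: 39.8
```

```bash
python3 to.py .4972 -.1875 .0388 .045
```

```text
t 12.15 tcp [ 0.4964 -0.1852  0.1425] gap mm 30.8 F [ 0.7  0.6 -0.5] grip 39.8 | units xyz [-0.08  0.03  3.46] yaw -0.01
```

Call:
{"method": "drive_tool", "body": {
  "motion": [
    [[22,0,0,0.5,0],[22,-0.1,0,1.5,0],[22,-0.1,0,2.3,0],[22,-0.1,0,3,0],[22,-0.1,0,3.3,0],[22,-0.1,0,3.35,0],[22,-0.1,0,3.4,0],[22,-0.1,0,3.4,0]]
  ]
}}

```text
t: 12.95
tcp_pos: [0.4975, -0.19, 0.0416]
tool_rot: [0.692, 0.722, 0.0, 0.001]
force: [-1.0, 0.2, -0.0]
finger_gap: 0.359
gripper_force: 39.7
```

Call:
{"method": "drive_tool", "body": {
  "motion": [
    [[22,0,0,0.03,0],[22,0,0,0.06,0],[22,0,0,0.06,0]]
  ]
}}

```text
t: 13.25
tcp_pos: [0.497, -0.19, 0.0393]
tool_rot: [0.692, 0.722, 0.0, 0.0]
force: [0.1, -0.5, -1.0]
finger_gap: 0.361
gripper_force: 39.7
```

Call:
{"method": "drive_tool", "body": {
  "motion": [
    [[22,0,0,0.03,0],[22,0,0,0.05,0],[22,0,0,0.05,0]]
  ]
}}

```text
t: 13.55
tcp_pos: [0.4971, -0.1901, 0.0388]
tool_rot: [0.692, 0.722, 0.0, 0.0]
force: [-0.3, 0.0, 8.8]
finger_gap: 0.355
gripper_force: 40.7
```

Seated. Release, then go to the tall bottle.

Call:
{"method": "drive_tool", "body": {
  "motion": [
    [[45,0,0,0,0],[60,0,0,0,0],[75,0,0,0,0],[85,0,0,0,0],[85,0,0,-0.5,0],[85,0,0,-2,0],[85,0,0,-3.5,0],[85,0,0,-5,0],[85,0,0,-5.2,0]]
  ]
}}

```text
t: 14.45
tcp_pos: [0.4999, -0.1916, 0.1988]
tool_rot: [0.692, 0.722, 0.001, 0.006]
force: [0.9, -0.3, -0.8]
finger_gap: 0.997
gripper_force: 0.0
```

```bash
python3 to.py .486 .209 .195 .18
```

```text
t 14.45 tcp [ 0.4999 -0.1916  0.1988] gap mm 85.1 F [ 0.9 -0.3 -0.8] grip 0.0 | units xyz [13.36  0.1   0.04] yaw -0.99
```

Call:
{"method": "drive_tool", "body": {
  "motion": [
    [[85,1.5,0.1,0,-0.2],[85,3,0.1,0,-0.3],[85,4.5,0.1,0,-0.4],[85,6,0.1,0,-0.5],[85,7.5,0.1,0,-0.7],[85,9,0.1,0,-0.8],[85,10.5,0.1,0,-0.9],[85,12,0.1,0,-1],[85,13,0.1,0,-1],[85,13.3,0.1,0,-1]]
  ]
}}

```text
t: 15.45
tcp_pos: [0.4821, 0.2116, 0.1927]
tool_rot: [0.639, 0.77, -0.0, -0.001]
force: [-0.5, -0.8, 0.3]
finger_gap: 0.996
gripper_force: 0.0
```

Call:
{"method": "drive_tool", "body": {
  "motion": [
    [[85,0,0,0,0],[85,0,0,0,0],[85,0,0,0,0]]
  ]
}}

```text
t: 15.75
tcp_pos: [0.4833, 0.2074, 0.1933]
tool_rot: [0.641, 0.768, -0.0, -0.0]
force: [0.7, -0.3, 0.6]
finger_gap: 0.994
gripper_force: 0.0
```

```bash
python3 to.py .486 .209 .043 .18
```

```text
t 15.75 tcp [0.4833 0.2074 0.1933] gap mm 84.9 F [ 0.7 -0.3  0.6] grip 0.0 | units xyz [0.04 0.1  5.01] yaw -0.0
```

Call:
{"method": "drive_tool", "body": {
  "motion": [
    [[85,0,0.1,1.2,0],[85,0,0.1,2.6,0],[85,0,0.1,4,0],[85,0,0.1,4.7,0],[85,0,0.1,5,0],[85,0,0.1,5,0],[60,0,0.1,5,0],[45,0,0.1,5,0],[38,0,0.1,5,0],[38,0,0.1,5,0]]
  ]
}}

```text
t: 16.75
tcp_pos: [0.4867, 0.2096, 0.0445]
tool_rot: [0.64, 0.768, 0.001, 0.001]
force: [-0.5, 0.3, -0.3]
finger_gap: 0.444
gripper_force: 0.0
```

Call:
{"method": "drive_tool", "body": {
  "motion": [
    [[18,0,0,0,0],[18,0,0,0,0],[18,0,0,0,0],[18,0,0,0,0],[18,0,0,0,0]]
  ]
}}

```text
t: 17.25
tcp_pos: [0.4864, 0.2096, 0.0442]
tool_rot: [0.64, 0.768, 0.0, 0.0]
force: [-0.8, -0.3, 6.3]
finger_gap: 0.322
gripper_force: 39.1
```

Call:
{"method": "drive_tool", "body": {
  "motion": [
    [[18,0,0,-0.3,0],[18,0,0,-1,0],[18,0,0,-2,0],[18,0,0,-3,0],[18,0,0,-3.7,0],[18,0,0,-3.8,0],[18,0,0,-3.8,0]]
  ]
}}

```text
t: 17.95
tcp_pos: [0.4861, 0.2095, 0.1579]
tool_rot: [0.64, 0.768, 0.0, 0.0]
force: [0.8, 0.2, -2.1]
finger_gap: 0.319
gripper_force: 39.4
```

```bash
python3 to.py .4998 -.2454 .155 .045
```

```text
t 17.95 tcp [0.4861 0.2095 0.1579] gap mm 27.2 F [ 0.8  0.2 -2.1] grip 39.4 | units xyz [-15.    -2.29   0.09] yaw 0.98
```

Call:
{"method": "drive_tool", "body": {
  "motion": [
    [[18,-0.7,-0.1,0,0.1],[18,-2.1,-0.3,0,0.2],[18,-3.6,-0.5,0,0.3],[18,-5.1,-0.8,0,0.4],[18,-6.6,-1.0,0,0.5],[18,-8.1,-1.2,0,0.6],[18,-9.6,-1.5,0,0.7],[18,-11,-1.7,0,0.8],[18,-12.4,-1.9,0,0.9],[18,-13.5,-2.1,0,1]]
  ]
}}

```text
t: 18.95
tcp_pos: [0.4964, -0.2024, 0.1557]
tool_rot: [0.693, 0.721, -0.0, -0.001]
force: [-0.0, 0.9, -2.3]
finger_gap: 0.318
gripper_force: 39.4
```

Call:
{"method": "drive_tool", "body": {
  "motion": [
    [[18,-0.8,-0.1,0,0],[18,-1.3,-0.2,0,0],[18,-1.4,-0.2,0,0],[18,-1.4,-0.2,0,0],[18,-1.4,-0.2,0,0],[18,-1.4,-0.2,0,0]]
  ]
}}

```text
t: 19.55
tcp_pos: [0.4929, -0.241, 0.1574]
tool_rot: [0.692, 0.722, 0.0, -0.0]
force: [-0.8, -0.3, -1.3]
finger_gap: 0.318
gripper_force: 39.4
```

```bash
python3 to.py .4998 -.2454 .0442 .045
```

```text
t 19.55 tcp [ 0.4929 -0.241   0.1574] gap mm 27.2 F [-0.8 -0.3 -1.3] grip 39.4 | units xyz [-0.16  0.22  3.77] yaw -0.01
```

Call:
{"method": "drive_tool", "body": {
  "motion": [
    [[18,-0.1,0.2,0.3,0],[18,-0.1,0.2,1.1,0],[18,-0.1,0.2,2.0,0],[18,-0.1,0.2,2.8,0],[18,-0.1,0.2,3.4,0],[18,-0.1,0.2,3.6,0],[18,-0.1,0.2,3.65,0],[18,-0.1,0.2,3.65,0]]
  ]
}}

```text
t: 20.35
tcp_pos: [0.4997, -0.2453, 0.0483]
tool_rot: [0.692, 0.722, 0.0, 0.0]
force: [-0.0, 0.3, -1.5]
finger_gap: 0.317
gripper_force: 39.4
```

Call:
{"method": "drive_tool", "body": {
  "motion": [
    [[18,0,0,0.03,0],[18,0,0,0.06,0],[18,0,0,0.06,0]]
  ]
}}

```text
t: 20.65
tcp_pos: [0.4994, -0.2454, 0.0468]
tool_rot: [0.692, 0.722, 0.0, 0.001]
force: [-0.3, 1.0, -1.4]
finger_gap: 0.313
gripper_force: 39.4
```

Call:
{"method": "drive_tool", "body": {
  "motion": [
    [[18,0,0,0.03,0],[18,0,0,0.06,0],[18,0,0,0.08,0],[18,0,0,0.08,0]]
  ]
}}

```text
t: 21.05
tcp_pos: [0.4992, -0.2453, 0.0443]
tool_rot: [0.692, 0.722, -0.0, 0.0]
force: [-1.2, -0.1, 4.3]
finger_gap: 0.32
gripper_force: 39.9
```

Contact. Release, rise, and head for the square bottle.

Call:
{"method": "drive_tool", "body": {
  "motion": [
    [[45,0,0,0,0],[60,0,0,0,0],[75,0,0,0,0],[85,0,0,0,0],[85,0,0,-0.5,0],[85,0,0,-2,0],[85,0,0,-3.5,0],[85,0,0,-4.8,0],[85,0,0,-5,0]]
  ]
}}

```text
t: 21.95
tcp_pos: [0.5017, -0.2471, 0.1988]
tool_rot: [0.692, 0.722, 0.001, 0.005]
force: [0.6, 0.4, 0.2]
finger_gap: 0.997
gripper_force: 0.0
```

```bash
python3 to.py .473 .263 .195 .21
```

```text
t 21.95 tcp [ 0.5017 -0.2471  0.1988] gap mm 85.2 F [0.6 0.4 0.2] grip 0.0 | units xyz [ 1.703e+01 -2.400e-01  1.000e-02] yaw -1.2
```

Call:
{"method": "drive_tool", "body": {
  "motion": [
    [[85,1.5,0,0,-0.2],[85,3,0,0,-0.3],[85,4.5,-0.1,0,-0.4],[85,6,-0.1,0,-0.5],[85,7.5,-0.1,0,-0.7],[85,9,-0.1,0,-0.8],[85,10.5,-0.2,0,-0.9],[85,12,-0.2,0,-1],[85,13,-0.2,0,-1],[85,13.8,-0.2,0,-1]]
  ]
}}

```text
t: 22.95
tcp_pos: [0.4747, 0.1702, 0.193]
tool_rot: [0.639, 0.769, -0.001, -0.001]
force: [0.5, -0.2, 0.3]
finger_gap: 0.998
gripper_force: 0.0
```

Call:
{"method": "drive_tool", "body": {
  "motion": [
    [[85,0,0,0,0],[85,0,0,0,0],[85,0,0,0,0],[85,0,0,0,0]]
  ]
}}

```text
t: 23.35
tcp_pos: [0.4759, 0.167, 0.1936]
tool_rot: [0.641, 0.768, -0.0, -0.0]
force: [0.5, 0.2, -0.1]
finger_gap: 0.997
gripper_force: 0.0
```

Run:
```python
from h import *
state()
m=manip.camera_model("wrist");im=manip.snapshot("wrist");np.save("w6.npy",m,allow_pickle=True)
cv2.imwrite("pics/w6.png",cv2.resize(im[0:220,170:390,::-1],None,fx=2.7,fy=2.7,interpolation=0))
```

```text
t 23.35 tcp [0.4759 0.167  0.1936] xaxis [-0.179  0.984 -0.   ] yaxis [ 0.984  0.179 -0.001] z [-0.001 -0.    -1.   ] gap 0.997 F [ 0.5  0.2 -0.1] g 0.0 q [ 0.12  0.42  1.77 -0.    0.95 -0.06]
```

View pics/w6.png

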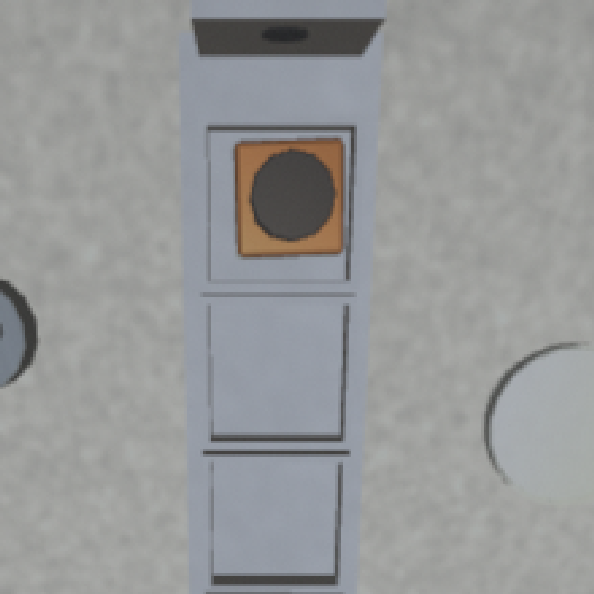

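The square's cap is at (278.5,72.2) in full-picture pixels, and the body is turned about 0.06 rad from the rack.

```bash
python3 - <<'E'
from h import *
m=np.load("w6.npy",allow_pickle=True).item()
p=plane(m,*und(m,[278.5],[72.2]),.085);print(p)
q=np.array([[240,257],[343,249],[343,138],[236,143]])/2.7+[170,0];e=plane(m,*und(m,q[:,0],q[:,1]),.071);print(e.round(4),e.mean(0))
for i in range(4):d=e[(i+1)%4]-e[i];print(np.linalg.norm(d),(np.arctan2(d[1],d[0])-i*np.pi/2)%(2*np.pi))
E
python3 to.py .473 .263 .041 .24
```

```text
[[0.47317122 0.26402634 0.085     ]]
[[0.4617 0.245  0.071 ]
 [0.4916 0.2528 0.071 ]
 [0.485  0.2829 0.071 ]
 [0.4549 0.2759 0.071 ]] [0.47329152 0.26414383 0.071     ]
0.030913030474315567 0.2559337820720372
0.03076154634508549 0.21506320901431364
0.030954956620643688 0.22550496864127734
0.03170147837678656 0.2171468254632316
t 23.4 tcp [0.476  0.1671 0.1937] gap mm 84.8 F [ 0.3  0.8 -0.5] grip 0.0 | units xyz [3.16 0.48 5.09] yaw -0.43
```

Call:
{"method": "drive_tool", "body": {
  "motion": [
    [[85,1.2,0.2,0,-0.2],[85,2.4,0.4,0,-0.35],[85,3.2,0.5,0,-0.35],[85,3.2,0.5,0,-0.35],[85,3.2,0.5,0,-0.35],[85,3.2,0.5,1,-0.35],[85,3.2,0.5,2.4,-0.35],[85,3.2,0.5,3.8,-0.35],[85,3.2,0.5,4.7,-0.35],[85,3.2,0.5,5.05,-0.35]]
  ]
}}

```text
t: 24.4
tcp_pos: [0.4717, 0.263, 0.0398]
tool_rot: [0.622, 0.783, -0.002, -0.001]
force: [-0.6, 0.3, 0.3]
finger_gap: 0.995
gripper_force: 0.0
```

Call:
{"method": "drive_tool", "body": {
  "motion": [
    [[70,0,0,0,0],[55,0,0,0,0],[42,0,0,0,0],[42,0,0,0,0],[22,0,0,0,0],[22,0,0,0,0],[22,0,0,0,0],[22,0,0,0,0],[22,0,0,0,0]]
  ]
}}

```text
t: 25.3
tcp_pos: [0.4739, 0.2656, 0.0436]
tool_rot: [0.621, 0.784, 0.001, 0.001]
force: [-1.0, -0.6, 6.6]
finger_gap: 0.369
gripper_force: 39.9
```

Call:
{"method": "drive_tool", "body": {
  "motion": [
    [[22,0,0,-0.3,0],[22,0,0,-1,0],[22,0,0,-2,0],[22,0,0,-3,0],[22,0,0,-3.9,0],[22,0,0,-4,0],[22,0,0,-4,0]]
  ]
}}

```text
t: 26.0
tcp_pos: [0.4734, 0.2654, 0.1631]
tool_rot: [0.621, 0.784, 0.001, 0.0]
force: [-0.1, -0.8, -0.5]
finger_gap: 0.369
gripper_force: 40.1
```

```bash
python3 to.py .5024 -.3034 .155 .045
```

```text
t 26.0 tcp [0.4734 0.2654 0.1631] gap mm 31.5 F [-0.1 -0.8 -0.5] grip 40.1 | units xyz [-18.68  -3.39   0.26] yaw 1.33
```

Call:
{"method": "drive_tool", "body": {
  "motion": [
    [[22,-0.7,-0.1,0,0.1],[22,-2.1,-0.4,0,0.2],[22,-3.6,-0.7,0,0.3],[22,-5.1,-0.9,0,0.5],[22,-6.6,-1.2,0,0.6],[22,-8.1,-1.5,0,0.7],[22,-9.6,-1.8,0,0.8],[22,-11.1,-2.0,0,0.9],[22,-12.6,-2.3,0,1.1],[22,-14,-2.6,0,1.2]]
  ]
}}

```text
t: 27.0
tcp_pos: [0.492, -0.163, 0.1606]
tool_rot: [0.685, 0.728, -0.0, -0.002]
force: [1.4, 0.8, -0.2]
finger_gap: 0.368
gripper_force: 40.0
```

```bash
python3 to.py .5024 -.3034 .161 .045
```

```text
t 27.0 tcp [ 0.492  -0.163   0.1606] gap mm 31.5 F [ 1.4  0.8 -0.2] grip 40.0 | units xyz [-4.69  0.06 -0.02] yaw 0.12
```

Call:
{"method": "drive_tool", "body": {
  "motion": [
    [[22,-1.4,0,0,0.1],[22,-2.7,0,0,0.1],[22,-3.8,0.1,0,0.1],[22,-4.4,0.1,0,0.1],[22,-4.6,0.1,0,0.1],[22,-4.6,0.1,0,0.1],[22,-4.6,0.1,0,0.1],[22,-4.6,0.1,0,0.1]]
  ]
}}

```text
t: 27.8
tcp_pos: [0.5046, -0.297, 0.1621]
tool_rot: [0.689, 0.725, 0.0, -0.001]
force: [-0.7, 0.3, -1.1]
finger_gap: 0.369
gripper_force: 40.0
```

```bash
python3 to.py .5024 -.3034 .0436 .045
```

```text
t 27.8 tcp [ 0.5046 -0.297   0.1621] gap mm 31.5 F [-0.7  0.3 -1.1] grip 40.0 | units xyz [-0.22 -0.08  3.95] yaw 0.04
```

Call:
{"method": "drive_tool", "body": {
  "motion": [
    [[22,-0.2,-0.1,0.3,0],[22,-0.2,-0.1,1.1,0],[22,-0.2,-0.1,2.0,0],[22,-0.2,-0.1,2.9,0],[22,-0.2,-0.1,3.5,0],[22,-0.2,-0.1,3.75,0],[22,-0.2,-0.1,3.85,0],[22,-0.2,-0.1,3.85,0]]
  ]
}}

```text
t: 28.6
tcp_pos: [0.5024, -0.3052, 0.0469]
tool_rot: [0.69, 0.724, -0.0, 0.0]
force: [1.2, 0.3, -0.2]
finger_gap: 0.371
gripper_force: 40.0
```

Call:
{"method": "drive_tool", "body": {
  "motion": [
    [[22,0,0,0.03,0],[22,0,0,0.06,0],[22,0,0,0.06,0]]
  ]
}}

```text
t: 28.9
tcp_pos: [0.5025, -0.3053, 0.0457]
tool_rot: [0.69, 0.724, 0.0, 0.001]
force: [-0.7, -0.6, -0.9]
finger_gap: 0.367
gripper_force: 40.0
```

Call:
{"method": "drive_tool", "body": {
  "motion": [
    [[22,0,0,0.03,0],[22,0,0,0.06,0],[22,0,0,0.08,0],[22,0,0,0.08,0]]
  ]
}}

```text
t: 29.3
tcp_pos: [0.5023, -0.3052, 0.0436]
tool_rot: [0.69, 0.724, -0.0, 0.0]
force: [-1.3, 1.3, 5.6]
finger_gap: 0.37
gripper_force: 40.8
```

Contact. Release, rise, and view the result.

Call:
{"method": "drive_tool", "body": {
  "motion": [
    [[45,0,0,0,0],[60,0,0,0,0],[75,0,0,0,0],[85,0,0,0,0],[85,0,0,-0.5,0],[85,0,0,-2,0],[85,0,0,-3.5,0],[85,0,0,-5,0],[85,0,0,-6,0],[85,0,0,-6,0]]
  ]
}}

```text
t: 30.3
tcp_pos: [0.5047, -0.3072, 0.2291]
tool_rot: [0.69, 0.724, 0.0, 0.006]
force: [0.8, -0.6, 0.1]
finger_gap: 0.996
gripper_force: 0.0
```

Call:
{"method": "drive_tool", "body": {
  "motion": [
    [[85,0,0,0,0],[85,0,0,0,0],[85,0,0,0,0],[85,0,0,0,0]]
  ]
}}

```text
t: 30.7
tcp_pos: [0.5015, -0.3046, 0.2211]
tool_rot: [0.69, 0.724, -0.0, -0.002]
force: [0.6, 0.2, 0.5]
finger_gap: 1.0
gripper_force: 0.0
```

Run:
```python
from h import *
state()
im=manip.snapshot("wrist")[:,:,::-1];s=manip.snapshot("scene")[:,:,::-1];np.save("w7.npy",manip.camera_model("wrist"),allow_pickle=True)
a=cv2.resize(im[0:240,170:350],None,fx=2.2,fy=2.2);b=cv2.resize(s[110:210,120:260],(400,528*2//3))
c=np.zeros((528,796,3),np.uint8);c[:,:396]=a;c[:352,396:]=b;cv2.imwrite("pics/f.png",c)
```

```text
t 30.7 tcp [ 0.5015 -0.3046  0.2211] xaxis [-0.049  0.999  0.002] yaxis [ 0.999  0.049 -0.002] z [-0.002  0.002 -1.   ] gap 1.0 F [0.6 0.2 0.5] g 0.0 q [-0.74  0.49  1.54  0.    1.12 -0.78]
```

View pics/f.png

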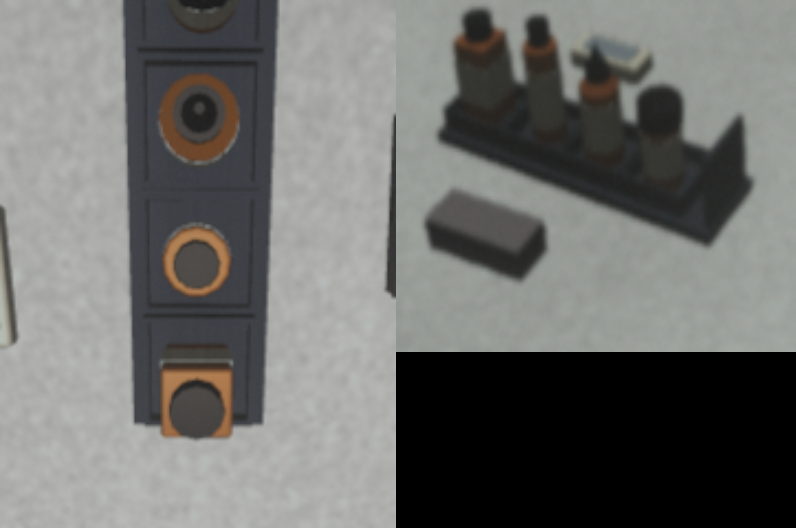

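All four bottles stand upright, centred in their cups. From the tab they run jar, dropper, tall, square, which is the reverse of the start. The arm is clear and the slide box hasn't moved, so I'm handing in.

```bash
python3 -c "
from station import manip
print(manip.sign_off())"
```

```text
the job is handed in; nothing more can be done
None
```

The job is handed in: all four bottles stand upright in the stainer rack in reversed order (from its tab: jar, dropper, tall, square), finished at about 31 s with the petri dish and slide box left alone; the sign-off returned no verdict.

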